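Roll the rolling pin off the dough circle onto the red stripe

TASK

Clear the dough circle on the pastry mat: push on the top of the wooden rolling pin with the fingertips so that it rolls across the mat, and have it stop and stay over the middle of the red stripe, lying along the stripe. The pin must roll, not be dragged, gripped or lifted, and the salt shaker, mug, glass jar and garlic must stay where they are.

Things in the scene. Friction and masses are not known exactly. Their poses are not given: they have to be found in the camera images.
- rolling_pin: Wooden rolling pin on the mat, 0.45 kg: light roller 60 mm in diameter, 200 mm long, a dark handle at each end (320 mm overall). Origin on its axis at mid length, 33 mm above the worktop; x along its axis; y, z turn as it rolls (z up at the start). Varnished (friction about 0.25, fingers too); after a push under 40 mm/s it stops within 10 mm. Starts near mid mat, about parallel to the stripes.
- red_stripe: Printed red stripe on the mat, 260 x 40 mm and flat (under 1 mm thick), fixed. Origin at its middle on the mat's top; x along its length, y across it, z up. It is at the left or the right end of the mat, the blue stripe at the other.
- blue_stripe: Printed blue stripe, the same size and frame as the red one, parallel to it, 290 mm away at the other end of the mat. The pin does not belong here.
- mat: Grey silicone pastry mat, 300 x 400 mm, 3 mm thick, fixed to the worktop, with two white printed circles (100 and 200 mm in diameter) at its middle. Origin at its middle on the underside; x along the 300 mm side, which is also the stripes' length; y along the 400 mm side, from stripe to stripe; z up.
- salt_shaker: Glass salt shaker with a grey cap, 44 mm in diameter, 90 mm tall, standing on the far part of the blue stripe, about 80 mm along it from its middle. Origin at the centre of its underside. Leave it alone.
- mug: White mug, 94 mm tall, 82 mm wide, 112 mm with its handle, standing on the worktop just beyond the left end of the mat. Origin at the centre of its underside. Leave it alone.
- jar: Empty glass jar with a grey lid, 72 mm in diameter, 102 mm tall, standing on the worktop just beyond the right end of the mat. Origin at the centre of its underside. Leave it alone.
- garlic: Head of garlic, about 60 mm, on the worktop to the right of the mat. Origin at the centre of its underside. Leave it alone.

How it is judged:
On the way:
1. the pin has rolled through half a turn (some 94 mm of travel) on the mat towards the red stripe (angle between rolling_pin's own z axis and vertical above 2.5 rad and height (world z) of rolling_pin below 0.04 m and horizontal distance between rolling_pin and red_stripe below 0.12 m).
At the end, for the whole second after the job is handed in: The pin lies still on the mat with its axis over the red stripe, within 15 mm of the stripe's centre line, within 40 mm of its middle lengthwise and within 0.15 rad (9 degrees) of parallel to it (y of rolling_pin in the frame of red_stripe between -0.015 and 0.015 m and x of rolling_pin in the frame of red_stripe between -0.04 and 0.04 m and angle between the x axis of rolling_pin and the x axis of red_stripe, either way round below 0.15 rad and height (world z) of rolling_pin below 0.038 m and linear speed of rolling_pin below 0.01 m/s and angular speed of rolling_pin below 0.3 rad/s); the robot touches nothing.
It fails at once if the pin is lifted off the mat (by more than 12 mm) (height (world z) of rolling_pin above 0.045 m).
It fails at once if the pin is pushed from low down instead of on its top (fingers touch it with the grasp point less than 38 mm above the worktop) (contact force between the fingers and rolling_pin above 0.5 N and height (world z) of the grasp point below 0.038 m).
It fails at once if the salt shaker, mug, jar or garlic is moved by more than 15 mm (distance of any of salt_shaker, mug, jar, garlic from where it was at the start of the episode above 0.015 m).
It also fails if it takes over 51 s, if anything falls off the work surface, if the arm or the gripper's body presses on something with over 40 N, if the wrist force passes 120 N, or if a joint passes its speed limit or range.

ROBOT

A 6-joint arm with a two-finger parallel gripper is mounted at the origin on a cart in front of the work surface, level with it; the furniture and walls round the work are solid. World frame = base frame: x ahead of the robot, y to its left, z up, the work surface at z = 0. Lengths are in m, angles in rad, forces in N, time in s.
With the tool pointing down it reaches from about 0.4 to 0.925 m from the base axis. Payload 3.4 kg.
Tool frame: the origin (TCP) lies midway between the tips of the shut fingers; the grasp point (between the pads) lies 19 mm behind it; z points along the fingers, y is the line along which they close (so a half turn about z gives the same grasp; the last joint's range is limited). The gripper opens to 85 mm and grips with 20 to 120 N. Pads are 22 mm wide; open, the fingers measure 114 mm over their backs; the gripper's body (76 mm by 85 mm) begins 54 mm behind the grasp point. The pads swing forward as they close: fully open they stand 13 mm farther back than shut.
Start: joints at [-1.365, 0.307, 1.506, -0, 1.328, -0.073], TCP at [0.159, -0.553, 0.231] pointing down, gripper open.
Joint ranges: [-3.12, 3.12], [-1.05, 2.28], [0.14, 2.33], [-1.42, 4.57], [0.1, 2.73], [-2.68, 2.68]. Speed limits (rad/s): [2.57, 2.57, 3.14, 3.14, 3.14, 3.14].

INTERFACE

Orientations are given as a 3x3 rotation matrix whose columns are the frame's x, y, z axes.
In Python, from plant import r gives the robot as it stands.
- The arm moves only by the tool apply_moves, never from a script. Its argument "increments" is one flat list of numbers, 5 for each row, row after row: the finger opening in m, from 0 to 0.0854, then the shift along the world's x, y, z in m, then the turn about the world's z in rad. In form: [grip, tx, ty, tz, roll, grip, tx, ty, tz, roll, ...]. A call has 1 to 8 rows; each row shifts and turns the commanded pose from where the row before left it; what a row does not reach is not made up. A row lasts 1/10 s, in which the tool goes at most 50 mm and 8.59 degrees, less where a joint would pass 70% of its speed; a pose out of reach is approached as far as the arm can. A call is refused whole if a number of a shift passes 0.05 or a number of a turn 0.15, either way. A call with a gripper value outside its range is refused whole. The fingers move at their own pace and stop on an object; the grip force is fixed at half the most. Time passes only in rows, so rows that do not move let the fingers close. It gives the time, the measured TCP pose, the force, the opening and the grip force at its end, in the units of the state.
- r.get_obs(): the state, without advancing time (a new reading comes with each control period).
- r.camera(name): name is "scene" or "side" or "wrist"; returns a dict with "image" (420x560x3 uint8, red, green, blue), "fx", "fy", "cx", "cy" (pixels), "R" (3x3) and "t" (3): a world point X has camera coordinates R X + t; the wrist camera has in their place "mount" (4x4, takes a point from camera to tool coordinates, whose origin is the TCP and whose axes are the flange's). Camera axes: x right, y down, z forward; pixel columns grow to the right and rows downward; lengths in m; the calibration is good to about 2 mm. A picture is of the moment at which its call begins: read the wrist's pose just before it. There is no depth.
- r.sign_off(): hands the job in; it is judged then, once.
The state is a dict: "time": time; "q": joint angles; "joint_vel": joint speeds; "joint_torque": joint torques, N m; "eef_pos": TCP position; "tcp_rot": TCP orientation; "contact_force": force on the tool from outside, world axes, zero at the start; "moment": the same for the moment, N m; "width": finger opening in m; "gripper_force": force on a finger pad.
Only numpy, scipy, OpenCV 4.12 (cv2) and the standard library are available. Lean on these libraries where they do the work, as an engineer would, in place of code of your own. Each camera call takes 0.05 s, during which the arm holds its last target. There are 200 camera calls.

## Working session

There is one attempt and no reset: what is moved stays moved. The work goes in short steps, Python scripts to look and compute and a tool call to move; the robot and the scene stay as the last step left them, time stands still between calls to the robot, and variables do not carry over. Pictures are saved under pics/ and viewed, at most 10 in all, crops included, and the job is handed in when it is done.

Besides the shell and the picture viewer there is one more tool, called after "Request:" as name(argument=value, ...), one argument or row to a line, values as JSON. apply_moves: Moves the arm, as the interface text tells. Its arguments: {"type":"object","properties":{"increments":{"type":"array","items":{"type":"number"}}},"required":["increments"]}

```bash
mkdir -p pics
python3 - <<'E'
from plant import r
import cv2, numpy as np
ims=[]
for n in ("scene","side"):
    c=r.camera(n); np.savez(f"{n}.npz",**c); ims.append(c["image"])
    cv2.imwrite(f"pics/{n}0.png",c["image"][:,:,::-1])
    print(n,c["fx"],c["cx"],c["cy"],-np.array(c["R"]).T@c["t"])
print(r.get_obs()["eef_pos"],r.get_obs()["tcp_rot"],r.get_obs()["time"])
E
```

```text
scene 422.0226002082345 280.1680073804062 202.34788658770123 [-0.23462373  0.59587586  0.60135711]
side 452.03794512603 288.1523256021296 203.24378304754907 [ 0.53656614 -1.17697083  0.61802696]
[ 0.15865236 -0.55204123  0.23050776] [[ 9.61098844e-01  2.76204392e-01 -3.82471941e-04]
 [ 2.76204632e-01 -9.61097247e-01  1.75586019e-03]
 [ 1.17383566e-04 -1.79319572e-03 -9.99998385e-01]] 0.1
```

View pics/scene0.png

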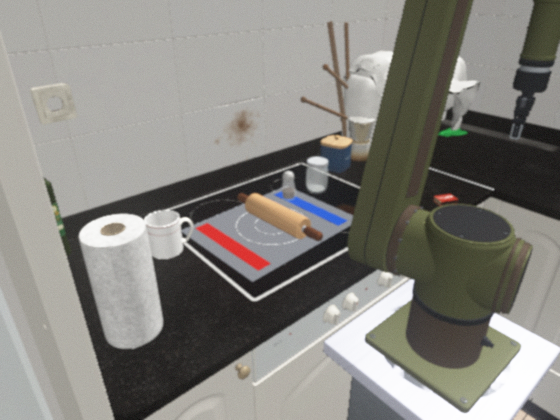

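View pics/side0.png

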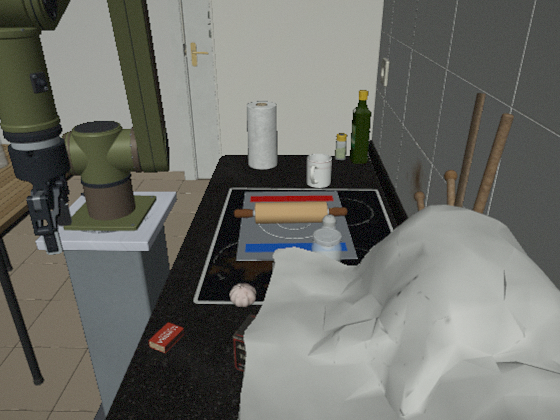

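The red stripe is on the left (scene px ~(232,246)) and the blue on the right (~(310,205)), with the shaker at its far end. The pin is at ~(280,215), the mug at (165,235) and the jar at (317,175). In the side view the red stripe is at (292,199), the pin at (290,212) and the garlic at (243,294).

```bash
cat > m.py <<'E'
import cv2, numpy as np
def ray(c,uv,z):
    uv=np.atleast_2d(uv).astype(float); R=np.array(c["R"]);C=-R.T@np.array(c["t"]).ravel()
    d=np.c_[(uv[:,0]-c["cx"])/c["fx"],(uv[:,1]-c["cy"])/c["fy"],np.ones(len(uv))]@R
    return C+d*((z-C[2])/d[:,2])[:,None]
def masks(im):
    h=cv2.cvtColor(im,cv2.COLOR_RGB2HSV).astype(int); H,S,V=h[...,0],h[...,1],h[...,2]
    return dict(red=((H<5)|(H>174))&(S>180)&(V>120), blue=(H>105)&(H<125)&(S>150)&(V>100),
      wood=(H>8)&(H<22)&(S>70)&(V>130))
def big(m,near=None):
    n,l,s,c=cv2.connectedComponentsWithStats(m.astype(np.uint8)); i=1+np.argmax(s[1:,4]); return l==i
def onplane(c,m,z):
    v,u=np.nonzero(m); P=ray(c,np.c_[u,v],z)[:,:2]
    (ce,wh,a)=cv2.minAreaRect(P.astype(np.float32)*1000); b=cv2.boxPoints((ce,wh,a))
    e=[b[1]-b[0],b[2]-b[1]]; e=max(e,key=np.linalg.norm); e=e*np.sign(e[0]) if abs(e[0])>1 else e
    return np.round(ce,1),np.round(sorted(wh),1),round(np.degrees(np.arctan2(e[1],e[0])),2)
E
python3 - <<'E'
from m import *
for n in("scene","side"):
    c=dict(np.load(n+".npz")); M=masks(c["image"])
    for k,z in(("red",.003),("blue",.003),("wood",.033)):
        m=big(M[k]); print(n,k,m.sum(),*onplane(c,m,z))
E
```

```text
scene red 706 [527.2 106.7] [ 32.9 250.1] 2.51
scene blue 401 [ 510.9 -183.7] [ 35.9 194.8] 2.72
scene wood 1369 [535.7 -48.2] [ 92.6 273.4] 2.46
side red 392 [526.6 106.9] [ 29.2 255.6] 1.38
side blue 404 [ 496.4 -184.8] [ 38.2 170.9] 4.1
side wood 1246 [529.  -40.4] [116.7 207.5] 4.76
```

Run:
```python
from m import *
for n in("scene","side"):
    c=dict(np.load(n+".npz")); M=masks(c["image"])
    for k,z in(("red",.003),("blue",.003),("wood",.033)):
        m=big(M[k]); v,u=np.nonzero(m); p=np.c_[u,v].astype(np.float32)
        vx,vy,x0,y0=cv2.fitLine(p,cv2.DIST_L2,0,.01,.01).ravel()
        t=(p-[x0,y0])@[vx,vy]; e=np.array([[x0+vx*q,y0+vy*q] for q in(t.min(),t.max())])
        P=ray(c,e,z)[:,:2]*1000; d=P[1]-P[0]
        print(n,k,np.round(e).tolist(),np.round(P,1).tolist(),"mid",P.mean(0).round(1),"len",np.linalg.norm(d).round(1),"ang",np.degrees(np.arctan(d[1]/d[0])).round(2))
```

```text
scene red [[200.0, 225.0], [265.0, 267.0]] [[660.8, 115.3], [397.6, 99.8]] mid [529.2 107.6] len 263.7 ang 3.37
scene blue [[291.0, 199.0], [344.0, 223.0]] [[613.0, -176.6], [409.5, -190.2]] mid [ 511.2 -183.4] len 204.0 ang 3.82
scene wood [[246.0, 199.0], [308.0, 231.0]] [[656.1, -40.7], [410.2, -52.4]] mid [533.2 -46.6] len 246.2 ang 2.72
side red [[251.0, 198.0], [332.0, 198.0]] [[399.5, 102.0], [654.5, 110.9]] mid [527.  106.5] len 255.1 ang 2.02
side blue [[245.0, 248.0], [311.0, 245.0]] [[410.7, -192.0], [580.6, -173.2]] mid [ 495.6 -182.6] len 170.9 ang 6.32
side wood [[255.0, 211.0], [327.0, 210.0]] [[425.0, -45.8], [628.7, -32.4]] mid [526.9 -39.1] len 204.2 ang 3.77
```

Request:
apply_moves(
  increments=[0.08,0.027,0.032,0,0.096,0.08,0.027,0.032,0,0.096,0.08,0.027,0.032,0,0.096,0.08,0.027,0.032,0,0.096,0.08,0.027,0.032,0,0.096,0.08,0.027,0.032,0,0.096,0.08,0.027,0.032,0,0.096,0.08,0.027,0.032,0,0.096],
)

```text
time: 0.9
eef_pos: [0.3754, -0.295, 0.231]
tcp_rot: [[0.496, 0.868, -0.0], [0.868, -0.496, 0.0], [0.0, -0.001, -1.0]]
contact_force: [0.6, -0.9, 0.5]
width: 0.0799
gripper_force: 0.0
```

Request:
apply_moves(
  increments=[0.08,0.027,0.032,0,0.096,0.08,0.027,0.032,0,0.096,0.08,0.027,0.032,0,0.096,0.08,0.027,0.032,0,0.096,0.08,0.027,0.032,0,0.096,0.08,0.022,0.026,0,0.096,0.08,0,0,0,0,0.08,0,0,0,0],
)

```text
time: 1.7
eef_pos: [0.5316, -0.11, 0.2307]
tcp_rot: [[-0.054, 0.999, -0.002], [0.999, 0.054, -0.0], [0.0, -0.002, -1.0]]
contact_force: [-0.0, 0.1, 0.5]
width: 0.08
gripper_force: 0.0
```

Run:
```python
from plant import r
import cv2, numpy as np
o=r.get_obs();print(o["time"],o["eef_pos"],o["tcp_rot"],o["width"],o["contact_force"])
c=r.camera("wrist");print(c["mount"],c["fx"],c["cx"],c["cy"]);np.savez("w1.npz",**c,p=o["eef_pos"],Rt=o["tcp_rot"])
cv2.imwrite("pics/w1.png",c["image"][:,:,::-1])
```

```text
1.7 [ 0.53156968 -0.10996912  0.23065363] [[-5.42932348e-02  9.98523630e-01 -1.67493570e-03]
 [ 9.98525034e-01  5.42932267e-02 -5.03292020e-05]
 [ 4.06827665e-05 -1.67519777e-03 -9.99998596e-01]] 0.0800247615810307 [-0.03288304  0.1101053   0.51778564]
[[ 4.80725711e-04 -9.45609708e-01 -3.25303012e-01  8.28131669e-02]
 [ 9.99999245e-01  8.65762900e-05  1.22611212e-03 -1.28069308e-04]
 [-1.13126000e-03 -3.25303356e-01  9.45609035e-01 -1.43060737e-01]
 [ 0.00000000e+00  0.00000000e+00  0.00000000e+00  1.00000000e+00]] 293.84006715752076 277.02637109008145 206.76067972370495
```

View pics/w1.png

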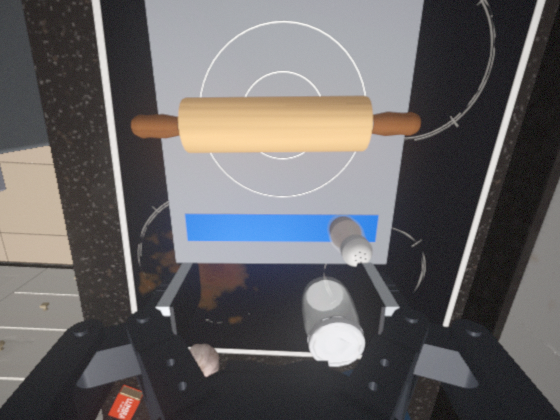

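Wrist view: the pin roller spans px (181..371, 97..153), tilted about a degree relative to the blue stripe (186..378, 213..242). The shaker and jar are beside the fingers.

```bash
cat >> m.py <<'E'
def wcam(c,p,Rt):
    m=np.array(c["mount"]); Rwc=np.array(Rt)@m[:3,:3]; C=np.array(p)+np.array(Rt)@m[:3,3]
    return dict(fx=c["fx"],fy=c["fy"],cx=c["cx"],cy=c["cy"],R=Rwc.T,t=-Rwc.T@C)
def line(c,m,z):
    v,u=np.nonzero(m); p=np.c_[u,v].astype(np.float32)
    vx,vy,x0,y0=cv2.fitLine(p,cv2.DIST_L2,0,.01,.01).ravel(); t=(p-[x0,y0])@[vx,vy]
    P=ray(c,np.array([[x0+vx*q,y0+vy*q] for q in(t.min(),t.max())]),z)[:,:2]*1000; d=P[1]-P[0]
    return P.mean(0).round(1),np.linalg.norm(d).round(1),np.degrees(np.arctan(d[1]/d[0])).round(2)
def look(r,n):
    o=r.get_obs(); c=r.camera("wrist"); cv2.imwrite(f"pics/{n}.png",c["image"][:,:,::-1])
    w=wcam(c,o["eef_pos"],o["tcp_rot"]); M=masks(c["image"])
    print(o["time"],np.round(o["eef_pos"],4),np.round(o["contact_force"],1))
    for k,z in(("red",.003),("blue",.003),("wood",.04)):
        if M[k].sum()>200: m=big(M[k]); print(k,m.sum(),*line(w,m,z),*onplane(w,m,z))
E
python3 - <<'E'
from m import *
c=dict(np.load("w1.npz")); w=wcam(c,c["p"],c["Rt"]); M=masks(c["image"])
for k,z in(("red",.003),("blue",.003),("wood",.033),("wood",.045)):
    if M[k].sum()>200: m=big(M[k]); print(k,m.sum(),*line(w,m,z),*onplane(w,m,z))
E
```

```text
blue 3636 [ 510.9 -185.5] 199.6 2.92 [ 510.9 -186.2] [ 37.1 197.8] 3.15
wood 11832 [526.1 -47. ] 321.0 3.63 [526.1 -47.6] [ 58.9 322.1] 3.65
wood 11832 [526.1 -46.3] 309.7 3.63 [526.1 -46.9] [ 56.8 310.7] 3.65
```

Request:
apply_moves(
  increments=[0.08,-0.004,0,-0.035,0.006,0.08,0,0,-0.035,0,0.08,0,0,-0.035,0,0.08,0,0,-0.035,0,0.08,0,0,-0.03,0,0.08,0,0.004,-0.018,0,0.08,0,0.005,0,0,0.08,0,0.004,0,0],
)

```text
time: 2.55
eef_pos: [0.5271, -0.0983, 0.0435]
tcp_rot: [[-0.057, 0.998, -0.001], [0.998, 0.057, 0.0], [0.0, -0.001, -1.0]]
contact_force: [1.1, -0.4, -1.1]
width: 0.08
gripper_force: 0.0
```

Run:
```python
from plant import r
from m import *
look(r,"w2")
c=r.camera("side");cv2.imwrite("pics/s2.png",cv2.resize(c["image"][150:280,200:400,::-1],None,fx=3,fy=3))
```

```text
2.55 [ 0.5271 -0.0983  0.0435] [ 1.1 -0.4 -1.1]
blue 7320 [ 532.2 -184.7] 144.7 2.8 [ 532.2 -185.3] [ 40.  145.8] 2.79
wood 45537 [526.8 -48.2] 235.2 2.74 [526.8 -49.1] [ 55.4 235.7] 3.29
```

View pics/w2.png

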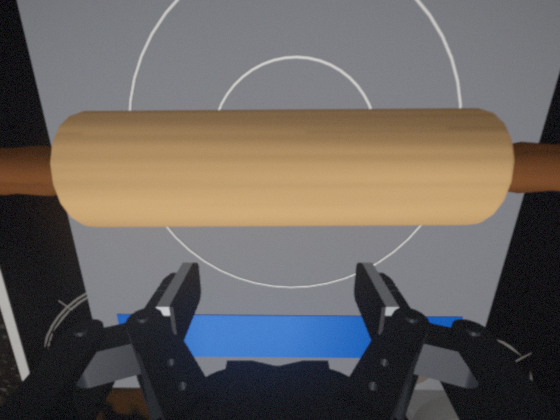

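The fingertips are just behind the pin and parallel to it (tips at row ~265, pin's lower edge at row ~226). I'll start pushing at 30 mm/s.

Request:
apply_moves(
  increments=[0.08,0,0.003,0,0,0.08,0,0.003,0,0,0.08,0,0.003,0,0,0.08,0,0.003,0,0,0.08,0,0.003,0,0,0.08,0,0.003,0,0,0.08,0,0.003,0,0,0.08,0,0.003,0,0],
)

```text
time: 3.45
eef_pos: [0.5277, -0.0738, 0.0435]
tcp_rot: [[-0.06, 0.998, -0.0], [0.998, 0.06, -0.001], [-0.001, -0.0, -1.0]]
contact_force: [-2.2, -3.9, 8.9]
width: 0.0799
gripper_force: 4.4
```

Request:
apply_moves(
  increments=[0.08,0,0.003,0,0,0.08,0,0.003,0,0,0.08,0,0.003,0,0,0.08,0,0.003,0,0,0.08,0,0.003,0,0,0.08,0,0.003,0,0,0.08,0,0.003,0,0,0.08,0,0.003,0,0],
)

```text
time: 4.25
eef_pos: [0.5278, -0.0524, 0.0479]
tcp_rot: [[-0.061, 0.998, 0.002], [0.998, 0.061, -0.005], [-0.005, 0.001, -1.0]]
contact_force: [-12.2, -9.3, 43.8]
width: 0.0802
gripper_force: 21.6
```

Run:
```python
from plant import r
from m import *
look(r,"w3")
```

```text
4.25 [ 0.5278 -0.0524  0.0479] [-12.2  -9.3  43.8]
blue 1368 [ 535.4 -171.6] 137.9 3.07 [ 535.6 -175.8] [ 20.8 136.9] 3.37
wood 34061 [526.3 -36.4] 232.2 3.25 [526.3 -37.8] [ 54.4 234.2] 3.5
```

View pics/w3.png

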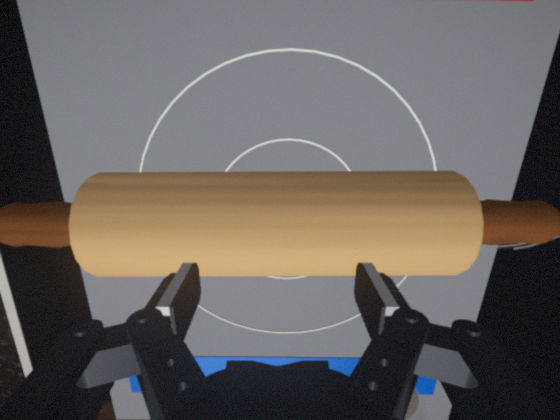

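The fingertips rode up towards the pin's crown (44 N vertical), although the pin did roll ~11 mm and stayed straight. I'll back off and push with a flatter contact angle, still above the pin's axis.

Request:
apply_moves(
  increments=[0.08,0,0,0.018,0,0.08,0,-0.02,0.004,0,0.08,0,-0.024,0,0,0.08,0,0,-0.015,0,0.08,0,0,-0.015,0,0.08,0,0,0,0],
)

```text
time: 4.9
eef_pos: [0.5262, -0.0934, 0.0338]
tcp_rot: [[-0.058, 0.998, -0.004], [0.998, 0.058, 0.001], [0.001, -0.004, -1.0]]
contact_force: [-0.1, 0.5, 0.3]
width: 0.08
gripper_force: 0.0
```

Run:
```python
from plant import r
from m import *
look(r,"w4")
```

```text
4.9 [ 0.5262 -0.0934  0.0338] [-0.1  0.5  0.3]
blue 6163 [ 531.3 -181.5] 139.2 3.07 [ 531.4 -185.8] [ 40.5 138. ] 2.94
wood 54873 [527.1 -33.2] 239.0 3.03 [526.7 -33.9] [ 54.9 238. ] 3.75
```

Request:
apply_moves(
  increments=[0.08,0,0.006,0,0,0.08,0,0.005,0,0,0.08,0,0.003,0,0,0.08,0,0.003,0,0,0.08,0,0.003,0,0,0.08,0,0.003,0,0,0.08,0,0.003,0,0,0.08,0,0.003,0,0],
)

```text
time: 5.75
eef_pos: [0.5279, -0.0646, 0.0354]
tcp_rot: [[-0.059, 0.998, 0.0], [0.998, 0.059, -0.0], [-0.0, 0.0, -1.0]]
contact_force: [0.7, -0.5, 0.5]
width: 0.0802
gripper_force: 0.3
```

Request:
apply_moves(
  increments=[0.08,0,0.003,0,0,0.08,0,0.003,0,0,0.08,0,0.003,0,0,0.08,0,0.003,0,0,0.08,0,0.003,0,0],
)

```text
time: 6.25
eef_pos: [0.5278, -0.0494, 0.0353]
tcp_rot: [[-0.059, 0.998, -0.0], [0.998, 0.059, -0.0], [-0.0, -0.0, -1.0]]
contact_force: [-1.1, -0.8, 0.3]
width: 0.08
gripper_force: 0.2
```

Run:
```python
from plant import r
from m import *
look(r,"w5")
```

```text
6.25 [ 0.5278 -0.0494  0.0353] [-1.1 -0.8  0.3]
blue 849 [ 659.3 -179.5] 46.0 -55.49 [ 659.6 -179.5] [22.6 46. ] -57.51
wood 43846 [525.  -17.2] 236.6 3.47 [524.9 -18.4] [ 52.4 238.1] 3.75
```

Request:
apply_moves(
  increments=[0.08,0,0.003,0,0,0.08,0,0.003,0,0,0.08,0,0.003,0,0,0.08,0,0.003,0,0,0.08,0,0.003,0,0,0.08,0,0.003,0,0,0.08,0,0.003,0,0,0.08,0,0.003,0,0],
)

```text
time: 7.1
eef_pos: [0.5278, -0.0254, 0.0353]
tcp_rot: [[-0.059, 0.998, -0.0], [0.998, 0.059, 0.0], [0.0, -0.0, -1.0]]
contact_force: [-0.3, -0.1, 0.9]
width: 0.0801
gripper_force: 0.2
```

Request:
apply_moves(
  increments=[0.08,0,0.003,0,0,0.08,0,0.003,0,0,0.08,0,0.003,0,0,0.08,0,0.003,0,0,0.08,0,0.003,0,0,0.08,0,0.003,0,0,0.08,0,0.003,0,0,0.08,0,0.003,0,0],
)

```text
time: 7.9
eef_pos: [0.5277, -0.0014, 0.0353]
tcp_rot: [[-0.059, 0.998, -0.0], [0.998, 0.059, -0.0], [-0.0, -0.0, -1.0]]
contact_force: [-0.1, -0.2, 0.5]
width: 0.0801
gripper_force: 0.2
```

Run:
```python
from plant import r
from m import *
look(r,"w6")
```

```text
7.9 [ 0.5277 -0.0014  0.0353] [-0.1 -0.2  0.5]
red 39899 [527.3 107.2] 270.7 2.84 [527.  106.2] [ 39.7 261.1] 2.8
wood 45290 [521.3  31.3] 236.7 3.27 [521.3  29.8] [ 54.9 238.8] 3.4
```

View pics/w6.png

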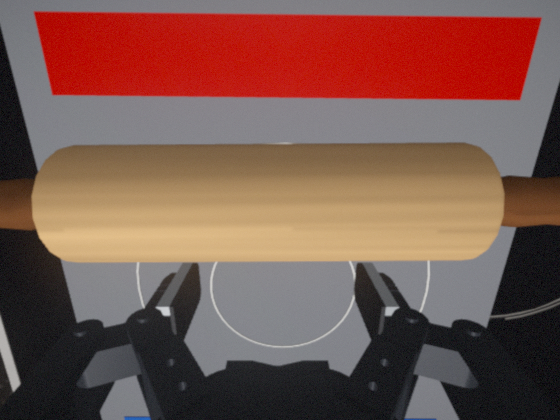

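The red stripe measures 261×40 mm at (0.527, 0.106). The pin is at y≈0.030 and parallel, with about 76 mm to go.

Request:
apply_moves(
  increments=[0.08,0,0.003,0,0,0.08,0,0.003,0,0,0.08,0,0.003,0,0,0.08,0,0.003,0,0,0.08,0,0.003,0,0,0.08,0,0.003,0,0,0.08,0,0.003,0,0,0.08,0,0.003,0,0],
)

```text
time: 8.75
eef_pos: [0.5277, 0.0226, 0.0353]
tcp_rot: [[-0.059, 0.998, -0.0], [0.998, 0.059, -0.0], [-0.0, -0.0, -1.0]]
contact_force: [0.3, -0.7, 0.6]
width: 0.08
gripper_force: 0.2
```

Request:
apply_moves(
  increments=[0.08,0,0.003,0,0,0.08,0,0.003,0,0,0.08,0,0.003,0,0,0.08,0,0.003,0,0,0.08,0,0.003,0,0,0.08,0,0.003,0,0,0.08,0,0.003,0,0,0.08,0,0.003,0,0],
)

```text
time: 9.55
eef_pos: [0.5278, 0.0466, 0.0353]
tcp_rot: [[-0.059, 0.998, 0.0], [0.998, 0.059, 0.0], [0.0, 0.0, -1.0]]
contact_force: [0.5, 0.0, -0.3]
width: 0.0797
gripper_force: 0.2
```

Request:
apply_moves(
  increments=[0.08,0,0.003,0,0,0.08,0,0.003,0,0,0.08,0,0.002,0,0,0.08,0,0.002,0,0,0.08,0,0.002,0,0,0.08,0,0.001,0,0,0.08,0,0,0,0,0.08,0,0,0,0],
)

```text
time: 10.35
eef_pos: [0.5278, 0.0594, 0.0353]
tcp_rot: [[-0.059, 0.998, -0.0], [0.998, 0.059, 0.0], [0.0, -0.0, -1.0]]
contact_force: [-0.5, 0.5, 0.4]
width: 0.0801
gripper_force: 0.0
```

Run:
```python
from plant import r
from m import *
look(r,"w7")
```

```text
10.35 [0.5278 0.0594 0.0353] [-0.5  0.5  0.4]
red 1184 [495.2 122.7] 199.0 3.3 [495.2 123.5] [  4.  198.9] 3.85
wood 48887 [516.3  95.7] 236.1 3.35 [516.2  94.4] [ 57.1 237.7] 3.74
```

Request:
apply_moves(
  increments=[0.08,0,0.002,0,0,0.08,0,0.002,0,0,0.08,0,0.002,0,0,0.08,0,0.002,0,0,0.08,0,0.002,0,0,0.08,0,0.001,0,0,0.08,0,0.001,0,0,0.08,0,0,0,0],
)

```text
time: 11.2
eef_pos: [0.5277, 0.0715, 0.0353]
tcp_rot: [[-0.059, 0.998, -0.0], [0.998, 0.059, 0.0], [0.0, -0.0, -1.0]]
contact_force: [-0.3, 0.0, 0.6]
width: 0.08
gripper_force: 0.0
```

Request:
apply_moves(
  increments=[0.08,0,-0.01,0,0,0.08,0,-0.02,0.005,0,0.08,0,-0.03,0.03,0,0.08,0,-0.03,0.045,0,0.08,0,-0.02,0.045,0,0.08,0,0,0.04,0,0.08,0,0,0,0,0.08,0,0,0,0],
)

```text
time: 12.0
eef_pos: [0.5281, -0.0373, 0.198]
tcp_rot: [[-0.058, 0.998, 0.003], [0.998, 0.058, -0.001], [-0.001, 0.003, -1.0]]
contact_force: [-0.7, -0.8, -0.5]
width: 0.08
gripper_force: 0.0
```

Run:
```python
from plant import r
from m import *
look(r,"w8")
for n in("scene","side"):
    c=r.camera(n); M=masks(c["image"]); print(n,*[line(c,big(M["wood"]),z) for z in(.033,)])
```

```text
12.0 [ 0.5281 -0.0373  0.198 ] [-0.7 -0.8 -0.5]
red 357 [644.   99.4] 28.0 16.24 [644.1 100.5] [15.8 24.8] 3.38
blue 1322 [ 559.  -181.9] 103.4 -0.66 [ 559.4 -183.7] [ 37.7 102. ] 3.19
wood 18917 [516.5 105.6] 314.6 3.62 [516.4 104.3] [ 55.6 314.7] 3.42
scene (array([509.9, 107.6]), np.float64(299.0), np.float64(3.4))
side (array([517.3, 114.3]), np.float64(203.7), np.float64(2.6))
```

View pics/w8.png

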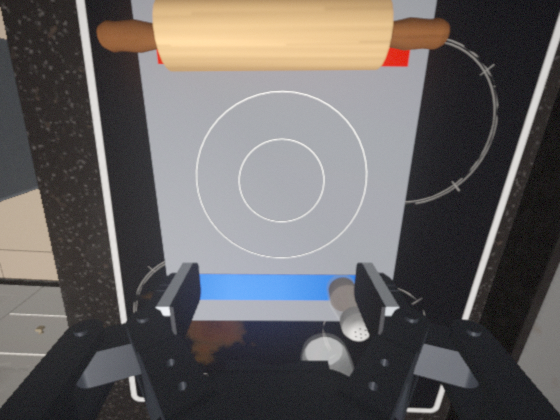

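The pin covers the red stripe, with red showing only at both ends, but its top is clipped in this view. I'll take one closer check from directly above.

Request:
apply_moves(
  increments=[0.08,0,0.03,0.01,0,0.08,0,0.03,0.01,0,0.08,0,0.02,0.01,0,0.08,0,0,0,0,0.08,0,0,0,0],
)

```text
time: 12.65
eef_pos: [0.527, 0.0439, 0.2254]
tcp_rot: [[-0.061, 0.998, -0.003], [0.998, 0.061, -0.001], [-0.0, -0.003, -1.0]]
contact_force: [-0.7, -0.4, 1.3]
width: 0.08
gripper_force: 0.0
```

Run:
```python
from plant import r
from m import *
look(r,"w9")
```

```text
12.65 [0.527  0.0439 0.2254] [-0.7 -0.4  1.3]
blue 825 [ 569.  -184.4] 88.5 9.34 [ 568.3 -184.5] [37.3 86. ] 3.59
wood 12236 [517.2 107.4] 314.8 3.77 [516.9 106.8] [ 57.8 315.4] 3.92
```

View pics/w9.png

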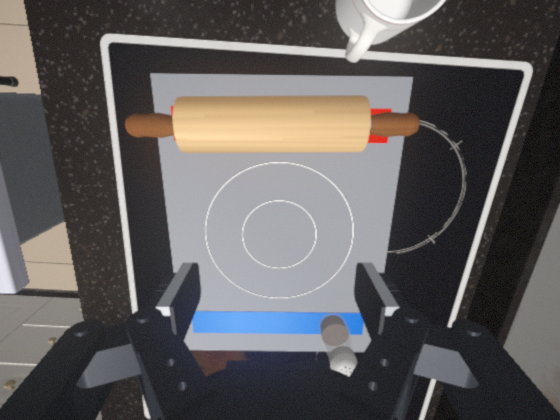

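The pin (px ~(272,124)) lies along the red stripe. Its axis is about 1 mm off the centre line, about 10 mm off lengthwise and 1° off parallel. The mug and shaker haven't moved and the gripper is clear, so I'll hand in.

```bash
python3 -c "
from plant import r
print(r.sign_off())"
```

```text
the job is handed in; nothing more can be done
None
```

I rolled the pin onto the red stripe and handed in at about 12.7 s; it lies about 1 mm off the centre line, 10 mm off the middle lengthwise and 1° off parallel, pushed with the fingertips on the upper back of the roller after the first push nearer the crown jammed at 44 N, and no verdict was returned.

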